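# Lock the drawer fronts in the clamping jig with a wedge

### The arm

A 6-joint arm with a two-finger parallel gripper is mounted at the origin on the work surface. World frame = base frame: x ahead of the robot, y to its left, z up, the work surface at z = 0. Lengths are in m, angles in rad, forces in N, time in s.
With the tool pointing down it reaches from about 0.425 to 0.95 m from the base axis. Payload 14.7 kg.
Tool frame: the origin (TCP) lies at the very end of the fingers, on their centre line; the grasp point (between the pads) lies 19 mm behind it; z points along the fingers, y is the line along which they close (so a half turn about z gives the same grasp; the last joint's range is limited). The gripper opens to 85 mm and grips with 20 to 120 N. Pads are 22 mm wide; open, the fingers measure 114 mm over their backs; the gripper's body (76 mm by 85 mm) begins 54 mm behind the grasp point. The pads swing forward as they close: fully open they stand 13 mm farther back than shut.
Start: joints at [-1.313, 0.48, 1.596, -0, 1.065, -0.047], TCP at [0.195, -0.62, 0.202] pointing down, gripper open.
Joint ranges: [-2.75, 2.75], [-0.82, 2.05], [0.23, 2.67], [-1.56, 4.7], [0.09, 2.69], [-2.92, 2.92]. Speed limits (rad/s): [1.89, 1.89, 2.39, 3.01, 3.01, 3.01].

### API

Orientations are given as a unit quaternion [x, y, z, w].
In Python, from cell import manip gives the robot as it stands.
- The arm moves only by the tool play_rows, never from a script. Its argument "plan" is a list that holds one entry, the list of rows, each a list of 5 numbers: the opening, from 0 (shut) to 1 (fully open), then the shift along the world's x, y, z normalised to -1 to 1, where 1 is 0.25 m, then the turn about the world's z normalised to -1 to 1, where 1 is 0.5 rad. A call has 1 to 10 rows; each row is the pose to reach, as a shift and turn from the pose commanded when the call began; what a row does not reach only later rows make up. A row lasts 1/10 s, in which the tool goes at most 50 mm and 8.59 degrees, less where a joint would pass 70% of its speed; a pose out of reach is approached as far as the arm can. A call with a number of a shift or a turn outside -1 to 1 is refused whole. A call with a gripper value outside its range is refused whole. The fingers move at their own pace and stop on an object; "squeeze" is the grip in N (left out, the last holds). Time passes only in rows, so rows that repeat a pose let the fingers close. It gives the time, the measured TCP pose, the force, the opening and the grip force at its end, in the units of the state.
- manip.get_obs(): the state, without advancing time (a new reading comes with each control period).
- manip.grab_frame(name): name is "side" or "top"; returns (picture, depth): 480x640x3 uint8, blue, green, red; 480x640 float32, m along the optical axis (not along the pixel's ray), 0 where there is no reading.
- manip.get_calibration(name): a dict with "fx", "fy", "cx", "cy" (pixels), "extrinsics" (4x4, takes a point from camera to world coordinates). Camera axes: x right, y down, z forward; pixel columns grow to the right and rows downward; lengths in m; the calibration is good to about 2 mm. A picture is of the moment at which its call begins. get_calibration takes no time and is no camera call.
- manip.job_done(): hands the job in; it is judged then, once.
The state is a dict: "time": time; "joints": joint angles; "dq": joint speeds; "effort": joint torques, N m; "eef_pos": TCP position; "orientation": TCP orientation; "wrist_force": force on the tool from outside, world axes, zero at the start; "wrist_torque": the same for the moment, N m; "finger_gap": finger opening in m; "grasp_force": force on a finger pad.
Only numpy, scipy, OpenCV 4.12 (cv2) and the standard library are available. Lean on these libraries where they do the work, as an engineer would, in place of code of your own. Each camera call takes 0.05 s, during which the arm holds its last target. There are 200 camera calls.

### The job

Lay the last blue drawer front flat in the clamping jig, pull up, lined up beside the other two. Then push the orange wedge, thin end first, into the gap left between it and the sloped cleat, and drive it in firmly until the three fronts are squeezed together without gaps and the wedge stays jammed when you let go. Leave the other things on the table where they are.

Things in the scene. Friction and masses are not known exactly. Their poses are not given: they have to be found in the camera images.
- jig: Plywood clamping jig, fixed to the table. Origin on the table top, z up; all jig numbers are in its axes, in mm. Its floor is 12 above the table: x -85 to 88, y -135 to 155, plus a tongue x -180 to -85, y 61 to 137 that carries the wedge as it enters. The row runs along y; the wedge is driven along +x. Tight, the three fronts' centres are at x -4 to 3, y -75, -15, 45
- jig_fence (a point): Middle of the top edge of the fence's inner face, y = -105: the straight wooden bar along x (x -75 to 75, 22 tall above the floor) that the row is packed against
- jig_stop (a point): Middle of the top edge of the end stop's inner face, x = 68: bar across the far end of the row (y -115 to 65, 22 tall), which keeps the fronts from being dragged along by the wedge
- jig_cleat (a point): Middle of the top edge of the sloped cleat's inner face (30 tall above the floor). This face runs from x -65, y 113 to x 65, y 95, so the gap between it and the row narrows towards +x
- jig_mouth (a point): Middle of the mouth of the wedge gap, on the jig's floor (x -65, y 94); open towards -x. When tight, the wedge's straight face is at y = 75, its thin end at x about 35 and the middle of its head at x about -107, y 95.5, outside the mouth
- front1_pull (a point): Drawer front already lying in the jig, loosely against the fence: blue board 130 long (x) by 60 wide (y) by 20 mm thick, 160 g, with a pine block pull upright in the middle of its top, 60 (along x) by 16 (y) by 28 mm tall. This point: centre of the pull, 34 mm above the board's underside. Up to 3 mm off the fence
- front2_pull (a point): Second drawer front in the jig, same shape and same point. Beside front 1, up to 5 mm from it
- front3_pull (a point): The last drawer front, same shape and same point, lying flat on the bare table to the left or the right of the jig, pull up. It may be turned end for end, both ends are alike
- wedge_head (a point): Orange plastic wedge, 165 long, 30 mm tall, 120 g, lying flat on the other side of the jig from the loose front. This point: centre of its head (45 long, 41 wide), half-way up; x points to the thin end, z up. The head is y -20.5 to 20.5 and has parallel sides. From x = 22.5 the -y face runs straight on, the +y face slopes in to y 3.5 at x = 142.5
- wedge_tip (a point): Middle of the wedge's thin end (24 mm thick), 142.5 ahead and 8.5 to -y of the head's centre. In the jig the straight face goes against the last front, the sloped face against the cleat (same slope). It slides easily until the row is tight; driven straight with about 20 N it locks and friction keeps it. Jammed askew, short of its place, it is not locked: push again
- mug: White mug, 80 mm across, 90 mm tall, bystander beyond the loose things on the left; origin under its centre
- glue: Yellow glue bottle, 60 mm across, 170 mm tall, bystander beyond the jig; origin under its centre
- driver: Red screwdriver, 200 mm long, lying on the right, bystander
- tape: Roll of tape lying flat, 90 mm across, 25 mm tall, between robot and jig, bystander; origin under its centre
- offcut: Pine offcut 140 x 35 x 25 mm beyond the jig, bystander; origin under its centre

How it is judged:
By the outcome, as a careful person would: the job done as asked, in the order asked, and still so for the second after the job is handed in, with the robot touching nothing.
It also fails if it takes over 72 s, if anything falls off the work surface, if the arm or the gripper's body presses on something with over 40 N, if the wrist force passes 120 N, or if a joint passes its speed limit or range.

## Working session

There is one attempt and no reset: what is moved stays moved. The work goes in short steps, Python scripts to look and compute and a tool call to move; the robot and the scene stay as the last step left them, time stands still between calls to the robot, and variables do not carry over. Pictures are saved under pics/ and viewed, at most 10 in all, crops included, and the job is handed in when it is done.

Besides the shell and the picture viewer there is one more tool, called in YAML: its name, and indented under it one key for each argument. play_rows: Moves the arm, as the interface text tells. Its arguments: {"type":"object","properties":{"plan":{"type":"array"},"squeeze":{"type":"number"}},"required":["plan"]}

```bash
ls; mkdir -p pics; cat > h.py <<'E'
import numpy as np, cv2, os
from cell import manip
def grab(n):
    im,d=manip.grab_frame(n); c=manip.get_calibration(n)
    v,u=np.indices(d.shape); P=np.stack([(u-c["cx"])/c["fx"]*d,(v-c["cy"])/c["fy"]*d,d],-1)
    T=np.array(c["extrinsics"]); W=P@T[:3,:3].T+T[:3,3]; W[d==0]=np.nan
    return im,W
E
python3 - <<'E'
from h import *
for n in("top","side"):
    im,W=grab(n); cv2.imwrite(f"pics/{n}0.png",im); np.savez(f"{n}0.npz",im=im,W=W)
    print(np.round(manip.get_calibration(n)["extrinsics"],3).tolist())
print(manip.get_obs())
E
```

```text
pics
[[0.008, -0.996, 0.088, 0.439], [-1.0, -0.01, -0.025, 0.016], [0.026, -0.088, -0.996, 1.448], [0.0, 0.0, 0.0, 1.0]]
[[-0.828, -0.387, 0.405, 0.099], [-0.56, 0.593, -0.579, 0.668], [-0.017, -0.706, -0.708, 0.862], [0.0, 0.0, 0.0, 1.0]]
{'time': 0.1, 'joints': array([-1.31261478e+00,  4.80765414e-01,  1.59678801e+00, -2.52872092e-05,
        1.06511238e+00, -4.65893854e-02]), 'dq': array([ 0.00072149, -0.0017362 , -0.00136084, -0.00040703, -0.00082955,
        0.00052557]), 'effort': array([-3.04506084e-04, -9.52263165e+01, -4.31040072e+01, -1.79300177e-04,
        5.28638077e-03, -1.74884150e-05]), 'eef_pos': array([ 0.19496652, -0.61966032,  0.20134751]), 'orientation': array([ 9.88410713e-01,  1.51802420e-01, -6.76578977e-05, -5.32408590e-04]), 'wrist_force': array([1.37527761, 0.00201437, 0.08945231]), 'wrist_torque': array([0.01196418, 0.01084634, 0.06348811]), 'grasp_force': 0.0, 'finger_gap': 0.08539920461525602}
```

View pics/top0.png

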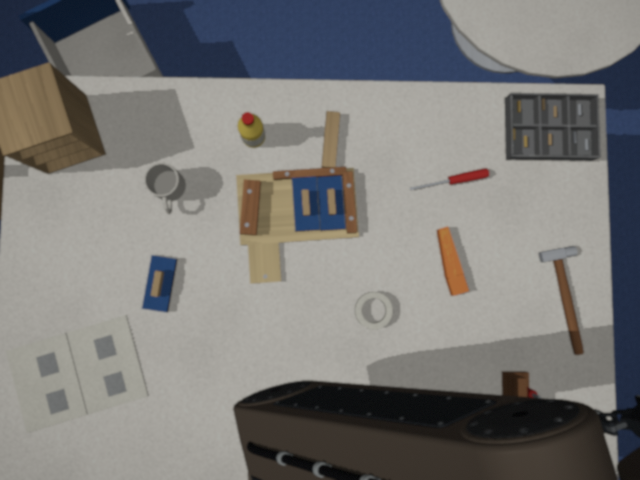

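View pics/side0.png

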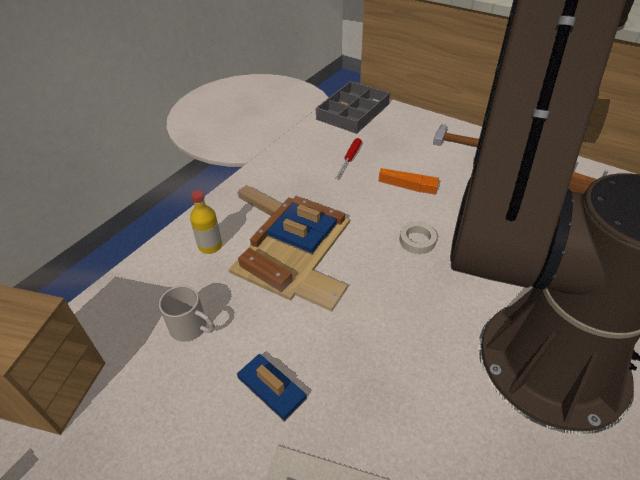

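Top view: fronts 1 and 2 at (333,202) and (308,203), fence at right (350,200), end stop at top (315,173), cleat at left (250,208), tongue at (265,262). Loose front at (159,284), wedge at (453,261), tape at (375,309). The side view agrees.

```bash
cat >> h.py <<'E'
def rect(p):
    (c,s,a)=cv2.minAreaRect((p[:,:2]*1000).astype(np.float32)); b=cv2.boxPoints((c,s,a))
    e=[b[1]-b[0],b[2]-b[1]]; e=max(e,key=np.linalg.norm); th=np.arctan2(e[1],e[0])
    return np.round(c,1).tolist(),np.round(sorted(s),1).tolist(),round(float((np.degrees(th)+90)%180-90),2)
def comps(m,minn=40):
    n,l,st,c=cv2.connectedComponentsWithStats(m.astype(np.uint8))
    return [(c[i],l==i) for i in range(1,n) if st[i,4]>=minn]
def masks(im):
    h=cv2.cvtColor(im,cv2.COLOR_BGR2HSV); H,S,V=[h[...,i].astype(int) for i in range(3)]
    return dict(blue=(H>100)&(H<125)&(S>130)&(V>40),orange=(H>5)&(H<16)&(S>200)&(V>150))
E
python3 - <<'E'
from h import *
for n in("top","side"):
    z=np.load(n+"0.npz"); im,W=z["im"],z["W"]; print(n,manip.get_calibration(n)["fx"])
    roi=np.abs(W[...,1])<0.5; roi&=(W[...,0]>.3)&(W[...,0]<.85)
    fl=roi&(np.abs(W[...,2])<.008); print("table z",np.median(W[fl][:,2]))
    for k,m in masks(im).items():
        for c,mm in comps(m&roi):
            p=W[mm]; zt=np.nanpercentile(p[:,2],90); q=p[p[:,2]>zt-.006]
            print(k,c.round(),mm.sum(),"ztop",round(zt,4),rect(q))
            if k=="orange":
                print(" hull",np.round(cv2.approxPolyDP(cv2.convexHull((q[:,:2]*1000).astype(np.float32)),4,True)[:,0],1).tolist())
    # tops at heights
    for nm,lo,hi in(("pullfree",.042,.054),("jigtops",.0285,.0375),("pulljig",.054,.066),("cleat",.038,.046)):
        m=roi&(W[...,2]>lo)&(W[...,2]<hi)
        for c,mm in comps(m,25): print(nm,c.round(),mm.sum(),round(float(np.median(W[mm][:,2])),4),rect(W[mm]))
E
```

```text
top 590.8065558895458
table z 0.0006156214595915976
blue [330. 203.] 879 ztop 0.0363 ([632.6, -51.9], [55.6, 125.7], 4.51)
blue [306. 204.] 850 ztop 0.0365 ([629.3, 7.5], [53.9, 124.3], 4.19)
blue [160. 283.] 855 ztop 0.024 ([434.8, 355.5], [55.7, 122.2], -8.35)
pullfree [511. 137.] 95 0.0456 ([798.5, -492.6], [9.8, 101.3], -0.56)
pullfree [157. 171.] 37 0.0474 ([698.7, 364.1], [12.1, 50.4], -51.14)
pullfree [248. 207.] 488 0.0442 ([618.5, 143.4], [40.3, 131.4], -3.9)
pullfree [156. 283.] 183 0.048 ([434.1, 358.5], [18.1, 59.6], -7.96)
jigtops [321. 198.] 3006 0.0331 ([635.1, -12.2], [165.5, 193.9], -85.38)
jigtops [157. 173.] 27 0.0318 ([698.3, 366.7], [9.3, 46.1], -49.66)
jigtops [452. 263.] 741 0.0316 ([493.6, -341.1], [41.4, 164.5], 17.51)
pulljig [256. 140.] 31 0.0588 ([777.3, 128.8], [11.1, 45.6], -62.48)
pulljig [153. 175.] 50 0.0605 ([686.8, 367.0], [22.1, 66.6], -29.21)
pulljig [176. 190.] 35 0.0605 ([655.3, 316.1], [13.4, 57.5], -33.19)
pulljig [331. 201.] 162 0.0607 ([630.9, -51.5], [15.8, 60.0], 4.44)
pulljig [305. 202.] 157 0.0607 ([628.7, 9.9], [15.9, 58.7], 4.35)
cleat
[... 1936 characters left out ...]
[695.0, 330.9], [29.7, 69.3], 58.51)
pulljig [183. 322.] 115 0.0601 ([654.3, 366.7], [21.8, 69.1], 41.2)
pulljig [209. 322.] 27 0.0602 ([604.0, 335.7], [8.2, 12.5], 57.73)
cleat [344. 117.] 61 0.0421 ([798.9, -492.4], [12.3, 101.9], 1.69)
cleat [308. 216.] 55 0.0411 ([630.9, -48.9], [12.6, 60.0], 8.23)
cleat [295. 231.] 58 0.0425 ([627.4, 16.0], [13.4, 60.7], 15.6)
cleat [208. 240.] 62 0.0427 ([783.6, 151.3], [26.4, 59.3], 54.32)
cleat [265. 266.] 736 0.0405 ([619.0, 142.8], [42.7, 133.4], -3.31)
cleat [179. 303.] 82 0.0418 ([699.3, 330.1], [19.8, 62.5], 62.69)
cleat [186. 326.] 81 0.0416 ([650.6, 362.6], [20.7, 68.4], 51.12)
cleat [269. 378.] 128 0.0446 ([434.1, 358.1], [17.2, 60.4], -8.95)
```

```bash
cat >> h.py <<'E'
from scipy.optimize import minimize
def prism(n,polys,pose,S=4):
    """soft silhouette of prisms (poly mm, z0, z1) at pose x,y (mm), deg"""
    c=manip.get_calibration(n); T=np.linalg.inv(c["extrinsics"]); a=np.radians(pose[2])
    R=np.array([[np.cos(a),-np.sin(a)],[np.sin(a),np.cos(a)]]); M=np.zeros((480*S,640*S),np.uint8)
    for pl,z0,z1 in polys:
        q=(np.array(pl,float)@R.T+pose[:2])/1000
        pr=[]
        for z in(z0,z1):
            P=np.c_[q,np.full(len(q),z/1000)]@T[:3,:3].T+T[:3,3]
            pr.append(np.c_[P[:,0]/P[:,2]*c["fx"]+c["cx"]+.5,P[:,1]/P[:,2]*c["fy"]+c["cy"]+.5]*S-.5)
        f=[pr[0],pr[1]]+[np.array([pr[0][i-1],pr[0][i],pr[1][i],pr[1][i-1]]) for i in range(len(q))]
        for g in f: cv2.fillPoly(M,[np.round(g*16).astype(np.int32)],255,shift=4)
    return cv2.resize(M,(640,480),interpolation=cv2.INTER_AREA)/255.
def fit(n,polys,mask,p0):
    f=lambda p:np.abs(prism(n,polys,p)-mask).sum()
    r=minimize(f,p0,method="Nelder-Mead",options=dict(initial_simplex=np.array(p0)+np.array([[0,0,0],[8,0,0],[0,8,0],[0,0,4]]),xatol=.05,fatol=.5))
    return r.x.round(2),round(r.fun,1),mask.sum()
def box(x0,x1,y0,y1): return [(x0,y0),(x1,y0),(x1,y1),(x0,y1)]
JIG=[(box(-85,88,-135,155),0,12),(box(-180,-85,61,137),0,12)]
WEDGE=[([(-22.5,-20.5),(142.5,-20.5),(142.5,3.5),(22.5,20.5),(-22.5,20.5)],0,30)]
FRONT=[(box(-65,65,-30,30),0,20),(box(-30,30,-8,8),20,48)]
E
python3 - <<'E'
from h import *
for n in("top","side"):
    z=np.load(n+"0.npz"); im,W=z["im"],z["W"]
    def reg(x0,x1,y0,y1,zm): return (W[...,0]>x0)&(W[...,0]<x1)&(W[...,1]>y0)&(W[...,1]<y1)&(W[...,2]>zm)
    hs=cv2.cvtColor(im,cv2.COLOR_BGR2HSV)
    wm=reg(.38,.61,-.41,-.28,-.02)&(hs[...,1]>140)
    print(n,"wedge",fit(n,WEDGE,wm,[425,-362,17]),fit(n,WEDGE,wm,[560,-318,197]))
    fm=reg(.34,.53,.29,.43,-.02)&(hs[...,1]>80)
    print("front3",fit(n,FRONT,fm,[434,358,-8]))
    if n=="top":
        jm=reg(.40,.76,-.16,.20,.006)
        g=comps(jm,2000); print([x[1].sum() for x in g]); jm=g[0][1]
        for p0 in([625,30,4.3],[630,25,3]): print("jig",fit(n,JIG,jm,p0))
E
```

```text
top wedge (array([ 436.43, -362.98,   17.24]), np.float64(224.3), np.int64(970)) (array([ 548.91, -326.63,  201.33]), np.float64(315.5), np.int64(970))
front3 (array([436.2 , 358.61,  -7.37]), np.float64(336.4), np.int64(1150))
[np.int64(9816)]
jig (array([626.4 ,  19.84,   4.41]), np.float64(569.1), np.int64(9816))
jig (array([626.74,  20.54,   4.5 ]), np.float64(561.8), np.int64(9816))
side wedge (array([ 436.36, -360.33,   17.52]), np.float64(55.4), np.int64(929)) (array([ 551.16, -325.22,  201.57]), np.float64(141.3), np.int64(929))
front3 (array([435.64, 356.39,  -8.41]), np.float64(185.8), np.int64(2110))
```

```bash
cat > jf.py <<'E'
from h import *
def bars(w):
    nx,ny=18/131.24,130/131.24
    return [(box(-75,75,-105-w[0],-105),12,34),(box(68,68+w[1],-115,65),12,34),([(-65,113),(65,95),(65+nx*w[2],95+ny*w[2]),(-65+nx*w[2],113+ny*w[2])],12,42)]
for n in("top","side"):
    z=np.load(n+"0.npz"); im,W=z["im"],z["W"]
    hs=cv2.cvtColor(im,cv2.COLOR_BGR2HSV); H,S,V=[hs[...,i].astype(int) for i in range(3)]
    r=(W[...,0]>.52)&(W[...,0]<.74)&(W[...,1]>-.13)&(W[...,1]<.20)
    m=r&(H<16)&(S>115)
    m=cv2.morphologyEx(m.astype(np.uint8),cv2.MORPH_CLOSE,np.ones((3,3)))
    f=lambda p:np.abs(prism(n,bars(p[3:]),p[:3])-m).sum()
    p0=np.array([626.5,20.2,4.4,22,20,38]); sx=np.vstack([p0,p0+np.diag([6,6,2,4,4,4])])
    q=minimize(f,p0,method="Nelder-Mead",options=dict(initial_simplex=sx,xatol=.05,fatol=.5,maxfev=1500)); print(n,q.x.round(2),q.fun.round(),m.sum())
    d=prism(n,bars(q.x[3:]),q.x[:3]); v=np.dstack([m*255,d*255,m*255]).astype(np.uint8)
    c=v[140:260,220:380] if n=="top" else v[180:310,220:380]
    o=im[140:260,220:380] if n=="top" else im[180:310,220:380]
    cv2.imwrite(f"pics/j{n}.png",cv2.resize(np.hstack([o,c]),None,fx=2.5,fy=2.5))
cv2.imwrite("pics/jb.png",np.vstack([cv2.imread("pics/jtop.png")[:290],cv2.imread("pics/jside.png")[:300]]))
E
python3 jf.py
```

```text
top [630.81  19.65   5.24  23.13  10.65  36.33] 501.0 1604
side [629.46  19.16   5.52  21.47  14.04  39.81] 631.0 2120
```

View pics/jb.png

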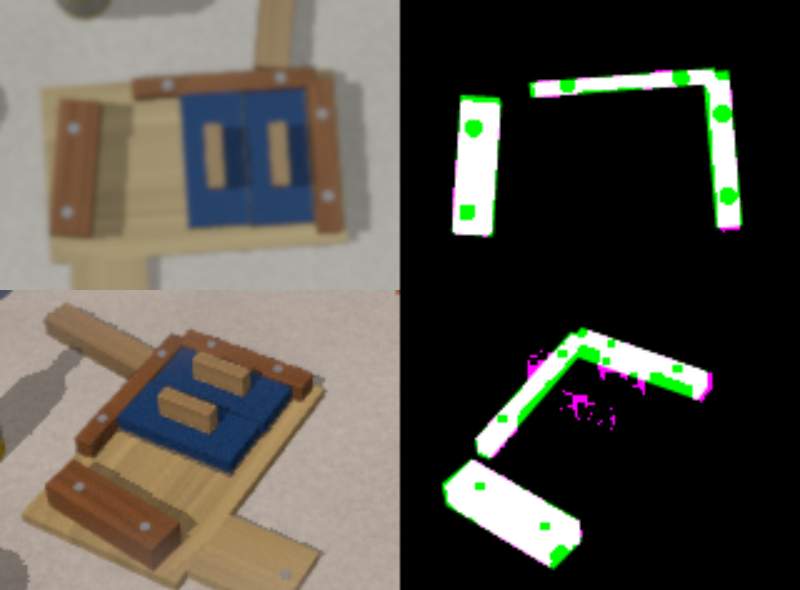

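Measured (mm, deg): jig about (627.5, 20, 4.45°), front 3 at (435, 358, −8.2°), wedge head at (436.4, −361, 17.4°). In the crop, the bar overlay matches the wooden bars to within about 1–2 px. I'll fetch the front first.

play_rows:
  plan:
    - [[0.6,0.15,0.2,0,-0.3],[0.6,0.3,0.4,0,-0.6],[0.6,0.45,0.6,0,-0.896],[0.6,0.6,0.7,0,-0.896],[0.6,0.75,0.8,0,-0.896],[0.6,0.9,0.9,0,-0.896],[0.6,1,1,0,-0.896],[0.6,1,1,0,-0.896]]
  squeeze: 40

```text
time: 0.9
eef_pos: [0.4481, -0.3667, 0.2017]
orientation: [0.998, -0.07, 0.0, -0.0]
wrist_force: [0.4, -0.7, -0.0]
finger_gap: 0.0515
grasp_force: 0.0
```

play_rows:
  plan:
    - [[0.6,0.1,0.2,0,0],[0.6,0.2,0.4,0,0],[0.6,0.2,0.6,0,0],[0.6,0.2,0.8,0,0],[0.6,0.2,1,0,0],[0.6,0.2,1,0,0]]

```text
time: 1.5
eef_pos: [0.494, -0.1161, 0.2017]
orientation: [0.998, -0.07, -0.001, -0.001]
wrist_force: [-0.3, -0.1, 1.4]
finger_gap: 0.0512
grasp_force: 0.0
```

play_rows:
  plan:
    - [[0.6,0,0.2,0,0],[0.6,0,0.4,0,0],[0.6,0,0.6,0,0],[0.6,0,0.8,0,0],[0.6,0,1,0,0],[0.6,0,1,0,0]]

```text
time: 2.1
eef_pos: [0.495, 0.1345, 0.2018]
orientation: [0.998, -0.069, 0.0, -0.001]
wrist_force: [0.7, -0.4, -0.3]
finger_gap: 0.0512
grasp_force: 0.0
```

play_rows:
  plan:
    - [[0.6,-0.05,0.2,0,0],[0.6,-0.1,0.4,0,0],[0.6,-0.15,0.6,0,0],[0.6,-0.2,0.8,0,0],[0.6,-0.24,0.91,0,0],[0.6,-0.24,0.91,0,0],[0.6,-0.24,0.91,0,0]]

```text
time: 2.8
eef_pos: [0.4351, 0.3572, 0.2015]
orientation: [0.997, -0.071, -0.0, 0.0]
wrist_force: [0.1, -0.6, 0.1]
finger_gap: 0.0513
grasp_force: 0.0
```

play_rows:
  plan:
    - [[0.6,0,0.004,-0.2,0],[0.6,0,0.004,-0.4,0],[0.6,0,0.004,-0.6,0],[0.6,0,0.004,-0.71,0],[0.6,0,0.004,-0.71,0],[0.1,0,0.004,-0.71,0],[0,0,0.004,-0.71,0],[0,0,0.004,-0.71,0],[0,0,0.004,-0.71,0],[0,0,0.004,-0.71,0]]

```text
time: 3.8
eef_pos: [0.4355, 0.3588, 0.0253]
orientation: [0.997, -0.071, 0.001, -0.0]
wrist_force: [0.2, -0.4, -0.5]
finger_gap: 0.0
grasp_force: 0.0
```

play_rows:
  plan:
    - [[0,0,0,0,0],[0,0,0,0,0],[0,0,0,0.1,0],[0,0,0,0.25,0],[0,0,0,0.4,0],[0,0,0,0.4,0]]

```text
time: 4.4
eef_pos: [0.4373, 0.3602, 0.1289]
orientation: [0.997, -0.071, 0.003, -0.002]
wrist_force: [0.2, 0.2, -1.3]
finger_gap: 0.0002
grasp_force: 0.0
```

```bash
python3 - <<'E'
from h import *
im,W=grab("side"); im2,W2=grab("top")
cv2.imwrite("pics/a.png",np.hstack([cv2.resize(im[250:480,130:430],None,fx=1.33,fy=1.33),cv2.resize(im2[130:360,80:380],None,fx=1.33,fy=1.33)]))
print(manip.get_obs()["eef_pos"])
for i,w in((im,W),(im2,W2)):
    m=(w[...,0]>.33)&(w[...,0]<.56)&(w[...,1]>.25)&(w[...,1]<.46)&(w[...,2]<.06)
    for k in("blue",):
        for c,mm in comps(m&masks(i)[k]): print(c,mm.sum(),rect(w[mm]),np.nanpercentile(w[mm][:,2],90))
E
```

```text
[0.43545159 0.35883289 0.12522651]
[272.18681983 387.67533253] 1654 ([433.6, 357.8], [60.9, 130.5], -8.63) 0.020005340693453055
[161.4523507  282.43583227] 787 ([434.7, 357.1], [59.0, 122.6], -8.02) 0.024132915494852813
```

View pics/a.png

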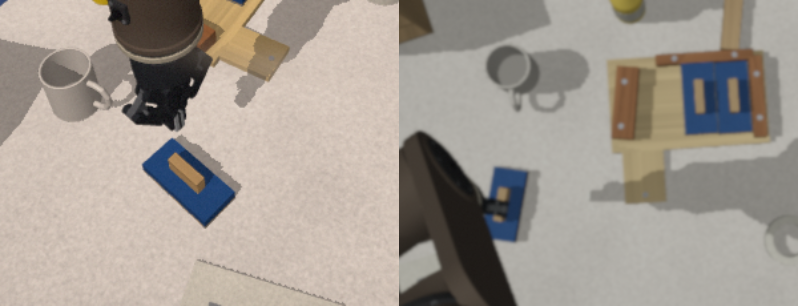

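```bash
python3 - <<'E'
from h import *
from scipy.spatial.transform import Rotation as R
o=manip.get_obs(); p=o["eef_pos"]; print(p,R.from_quat(o["orientation"]).as_matrix().round(3).tolist())
im,W=grab("side")
c=manip.get_calibration("side"); T=np.linalg.inv(c["extrinsics"])
def pr(q): 
    P=T[:3,:3]@q+T[:3,3]; return int(P[0]/P[2]*c["fx"]+c["cx"]),int(P[1]/P[2]*c["fy"]+c["cy"])
cv2.circle(im,pr(p),2,(0,0,255),-1); cv2.circle(im,pr(p+[0,0,.073]),2,(0,255,0),-1)
x,y=pr(p); cv2.imwrite("pics/b.png",cv2.resize(im[y-90:y+90,x-100:x+100],None,fx=3,fy=3))
m=(np.abs(W[...,0]-p[0])<.08)&(np.abs(W[...,1]-p[1])<.08)&(W[...,2]>.06)&(W[...,2]<.2)
q=W[m]; 
for lo in np.arange(.06,.2,.01):
    s=q[(q[:,2]>=lo)&(q[:,2]<lo+.01)]
    if len(s)>4: print(round(lo,2),len(s),np.nanmin(s,0).round(3)[:2],np.nanmax(s,0).round(3)[:2])
E
```

```text
[0.43545159 0.35883289 0.12522651] [[0.99, -0.143, 0.001], [-0.143, -0.99, 0.001], [0.001, -0.001, -1.0]]
0.15 10 [0.424 0.358] [0.431 0.37 ]
0.16 45 [0.423 0.346] [0.443 0.372]
0.17 56 [0.422 0.345] [0.44  0.372]
0.18 43 [0.423 0.345] [0.436 0.373]
0.19 54 [0.421 0.337] [0.432 0.388]
```

View pics/b.png

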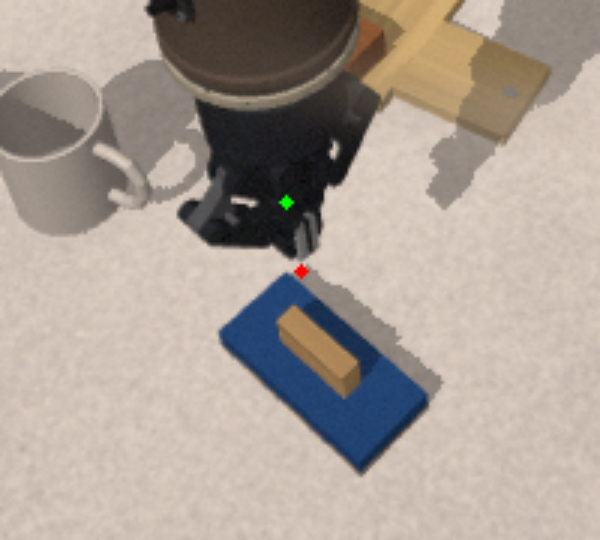

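The crop shows the shut fingertips ending at about (300,255). The red mark, the reported TCP, lies clearly below them, so the fingers really end about 25–30 mm above the reported TCP and closed above the pull. I'll measure that offset.

```bash
python3 - <<'E'
from h import *
o=manip.get_obs(); p=o["eef_pos"]
im,W=grab("side")
m=(np.abs(W[...,0]-p[0])<.03)&(np.abs(W[...,1]-p[1])<.03)&(W[...,2]>.08)&(W[...,2]<.18)
for c,mm in comps(m,5):
    z=W[mm]; print(c,mm.sum(),np.sort(z[:,2])[:12].round(4), z[np.argsort(z[:,2])[:4]].round(4).tolist())
print(p,o["finger_gap"],o["wrist_force"])
E
```

```text
[264.47154472 343.70731707] 123 [0.1521 0.1522 0.153  0.155  0.1563 0.1569 0.1571 0.1581 0.1582 0.1585
 0.1586 0.1588] [[0.4305, 0.364, 0.1521], [0.4258, 0.3563, 0.1522], [0.4275, 0.365, 0.153], [0.425, 0.3625, 0.155]]
[0.43483108 0.35834705 0.1241971 ] -6.818485885193448e-06 [-0.07475386 -0.45156539 -0.53167491]
```

play_rows:
  plan:
    - [[0.55,0,0,0,0],[0.55,0,0,0,0],[0.55,0,0,-0.05,0],[0.55,0,0,-0.25,0],[0.55,0,0,-0.4,0],[0.55,0,0,-0.46,0],[0.55,0,0,-0.5,0],[0.55,0,0,-0.5,0],[0.55,0,0,-0.5,0]]

```text
time: 5.5
eef_pos: [0.4353, 0.3587, -0.0003]
orientation: [0.997, -0.072, 0.0, -0.0]
wrist_force: [0.3, -0.7, 0.2]
finger_gap: 0.0469
grasp_force: 0.0
```

play_rows:
  plan:
    - [[0.2,0,0,0,0],[0.1,0,0,0,0],[0,0,0,0,0],[0,0,0,0,0],[0,0,0,0,0],[0,0,0,0,0],[0,0,0,0,0]]

```text
time: 6.2
eef_pos: [0.4356, 0.3589, 0.0004]
orientation: [0.997, -0.072, 0.001, -0.001]
wrist_force: [-1.0, -1.1, 7.4]
finger_gap: 0.0152
grasp_force: 40.0
```

play_rows:
  plan:
    - [[0,0,0,0.1,0],[0,0,0,0.25,0],[0,0,0,0.4,0],[0,0.1,-0.15,0.4,0.11],[0,0.2,-0.3,0.4,0.22],[0,0.3,-0.45,0.4,0.33],[0,0.4,-0.6,0.4,0.44],[0,0.5,-0.75,0.4,0.44],[0,0.62,-0.9,0.4,0.44],[0,0.7,-1,0.4,0.44]]

```text
time: 7.2
eef_pos: [0.6118, 0.1058, 0.0999]
orientation: [0.999, 0.038, 0.001, 0.0]
wrist_force: [1.0, 1.3, -2.0]
finger_gap: 0.0149
grasp_force: 39.7
```

play_rows:
  plan:
    - [[0,0.03,-0.06,0,0],[0,0.04,-0.1,0,0],[0,0.044,-0.14,0,0],[0,0.044,-0.146,0,0],[0,0.044,-0.146,0,0],[0,0.044,-0.146,0,0],[0,0.044,-0.146,0,0]]

```text
time: 7.9
eef_pos: [0.6209, 0.0727, 0.0995]
orientation: [0.999, 0.039, -0.0, -0.0]
wrist_force: [-0.0, -0.8, -1.8]
finger_gap: 0.0147
grasp_force: 39.7
```

```bash
python3 - <<'E'
from h import *
print(manip.get_obs()["eef_pos"],manip.get_obs()["finger_gap"])
for n in("top","side"):
    im,W=grab(n); np.savez(n+"1.npz",im=im,W=W)
    r=(W[...,0]>.5)&(W[...,0]<.74)&(W[...,1]>-.12)&(W[...,1]<.18)
    for c,mm in comps(r&masks(im)["blue"]):
        z=W[mm]; t=np.nanpercentile(z[:,2],85); q=z[z[:,2]>t-.008]; print(n,c.round(),mm.sum(),t.round(4),rect(q))
im=np.load("top1.npz")["im"];im2=np.load("side1.npz")["im"]
cv2.imwrite("pics/c.png",np.hstack([cv2.resize(im[130:330,200:400],(400,400)),cv2.resize(im2[150:350,180:380],(400,400))]))
E
```

```text
[0.62085434 0.07272455 0.09946465] 0.014744476790025222
top [330. 203.] 823 0.0359 ([632.3, -52.1], [54.2, 124.5], 4.42)
top [298. 214.] 128 0.0364 ([604.3, 25.5], [12.7, 56.3], 4.43)
top [279. 219.] 279 0.1228 ([584.5, 69.3], [36.9, 52.1], -86.64)
side [297. 228.] 1641 0.1179 ([618.0, 71.2], [64.9, 130.1], 5.07)
```

View pics/c.png

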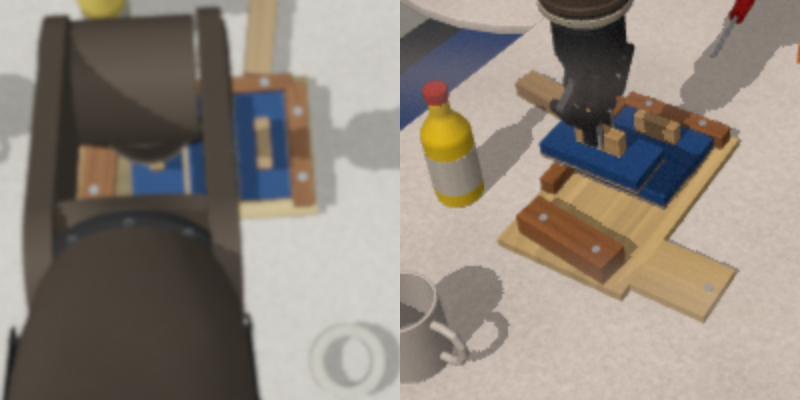

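The side crop shows the held front flat at (605,150), level and parallel with the row, just clear of front 2. I'll lower it with a +3 mm x and +1 mm y correction.

play_rows:
  plan:
    - [[0,0.012,0.004,-0.1,0],[0,0.012,0.004,-0.2,0],[0,0.012,0.004,-0.27,0],[0,0.012,0.004,-0.3,0],[0,0.012,0.004,-0.32,0],[0,0.012,0.004,-0.335,0],[0,0.012,0.004,-0.343,0],[0,0.012,0.004,-0.343,0]]

```text
time: 8.8
eef_pos: [0.6243, 0.073, 0.014]
orientation: [0.999, 0.038, 0.0, -0.0]
wrist_force: [-1.0, 0.0, -2.5]
finger_gap: 0.0151
grasp_force: 39.7
```

play_rows:
  plan:
    - [[0,0,0,-0.006,0],[0,0,0,-0.008,0],[0,0,0,-0.008,0]]

```text
time: 9.1
eef_pos: [0.6245, 0.0729, 0.0124]
orientation: [0.999, 0.038, 0.0, 0.0]
wrist_force: [-2.1, -0.4, 5.3]
finger_gap: 0.015
grasp_force: 40.6
```

play_rows:
  plan:
    - [[0.45,0,0,0,0],[0.45,0,0,0,0],[0.45,0,0,0,0],[0.45,0,0,0.05,0],[0.45,0,0,0.2,0],[0.45,0,0,0.4,0],[0.6,0,0,0.55,0],[0.6,-0.1,-0.2,0.6,0],[0.6,-0.25,-0.4,0.6,0],[0.6,-0.4,-0.6,0.6,0]]

```text
time: 10.1
eef_pos: [0.5427, -0.0524, 0.163]
orientation: [0.999, 0.039, 0.001, 0.0]
wrist_force: [1.8, -1.0, -0.3]
finger_gap: 0.051
grasp_force: 0.0
```

play_rows:
  plan:
    - [[0.7,-0.1,-0.2,0,0.1],[0.7,-0.1,-0.4,0,0.2],[0.7,-0.1,-0.6,0,0.3],[0.7,-0.1,-0.8,0,0.4],[0.7,-0.1,-1,0,0.45],[0.7,-0.1,-1,0,0.45],[0.7,-0.1,-1,0,0.45]]

```text
time: 10.8
eef_pos: [0.5179, -0.3027, 0.162]
orientation: [0.989, 0.149, 0.0, 0.0]
wrist_force: [0.3, 0.3, 0.2]
finger_gap: 0.0596
grasp_force: 0.0
```

```bash
python3 - <<'E'
from h import *
o=manip.get_obs();print(o["eef_pos"],o["orientation"].round(4),o["finger_gap"])
for n in("top","side"):
    im,W=grab(n); np.savez(n+"2.npz",im=im,W=W)
    r=(W[...,0]>.5)&(W[...,0]<.74)&(W[...,1]>-.12)&(W[...,1]<.18)
    for c,mm in comps(r&(W[...,2]>.05)&(W[...,2]<.068)): print(n,"pull",c.round(),rect(W[mm]))
    for c,mm in comps(r&masks(im)["blue"]):
        z=W[mm]; t=np.nanpercentile(z[:,2],85); q=z[z[:,2]>t-.008]; print(n,c.round(),mm.sum(),t.round(4),rect(q))
E
```

```text
[ 0.5178555  -0.30274415  0.16198273] [9.888e-01 1.490e-01 2.000e-04 1.000e-04] 0.05960128335490985
top pull [331. 201.] ([631.1, -51.6], [16.2, 60.1], 4.74)
top pull [305. 202.] ([629.0, 9.8], [16.0, 58.8], 4.4)
top pull [278. 205.] ([622.8, 72.9], [16.1, 60.5], 4.44)
top [330. 203.] 855 0.0362 ([632.4, -51.8], [54.9, 124.6], 4.57)
top [306. 204.] 834 0.0357 ([629.8, 7.9], [54.0, 124.1], 4.42)
top [279. 206.] 819 0.0357 ([623.3, 71.8], [52.5, 125.5], 4.22)
side pull [308. 211.] ([631.3, -51.3], [18.5, 58.5], 4.8)
side pull [294. 225.] ([629.3, 8.6], [18.8, 61.5], 1.86)
side pull [281. 242.] ([622.4, 72.8], [17.6, 60.5], 4.73)
side [295. 239.] 2077 0.032 ([627.3, 8.5], [133.8, 190.7], -86.26)
```

Front 3 now lies flat in the row, with its pull at (622.6, 72.9) and about 3 mm of slack. Next is the wedge.

play_rows:
  plan:
    - [[0.8,-0.15,-0.11,-0.15,0.01],[0.8,-0.303,-0.228,-0.3,0.01],[0.8,-0.303,-0.228,-0.45,0.01],[0.8,-0.303,-0.228,-0.6,0.01],[0.8,-0.303,-0.228,-0.68,0.01],[0.8,-0.303,-0.228,-0.72,0.01],[0.8,-0.303,-0.228,-0.72,0.01]]

```text
time: 11.6
eef_pos: [0.4424, -0.3569, -0.0191]
orientation: [0.988, 0.153, -0.001, -0.001]
wrist_force: [-0.5, -0.0, 0.8]
finger_gap: 0.068
grasp_force: 0.0
```

play_rows:
  plan:
    - [[0.4,0,0,0,0],[0.3,0,0,0,0],[0.2,0,0,0,0],[0.2,0,0,0,0],[0.2,0,0,0,0],[0.2,0,0,0,0]]
  squeeze: 60

```text
time: 12.2
eef_pos: [0.4435, -0.3587, -0.0168]
orientation: [0.988, 0.153, 0.001, 0.001]
wrist_force: [1.3, 4.5, 9.1]
finger_gap: 0.0397
grasp_force: 61.3
```

play_rows:
  plan:
    - [[0.2,0,0,0.1,0],[0.2,0,0,0.25,0],[0.2,0.04,0.05,0.4,0],[0.2,0.08,0.15,0.5,-0.1],[0.2,0.12,0.32,0.5,-0.2],[0.2,0.16,0.5,0.5,-0.3],[0.2,0.2,0.68,0.5,-0.4],[0.2,0.2,0.85,0.5,-0.455],[0.2,0.2,1,0.5,-0.455],[0.2,0.2,1,0.5,-0.455]]

```text
time: 13.2
eef_pos: [0.4921, -0.1045, 0.1075]
orientation: [0.999, 0.041, 0.0, -0.0]
wrist_force: [-0.2, -0.2, -0.5]
finger_gap: 0.0395
grasp_force: 61.2
```

play_rows:
  plan:
    - [[0.2,0,0.2,0,0],[0.2,-0.05,0.4,0,0],[0.2,-0.1,0.6,0,0],[0.2,-0.18,0.75,0,0],[0.2,-0.248,0.876,0,0],[0.2,-0.248,0.876,0,0],[0.2,-0.248,0.876,0,0],[0.2,-0.248,0.876,0,0]]

```text
time: 14.0
eef_pos: [0.4314, 0.1101, 0.107]
orientation: [0.999, 0.039, 0.001, -0.0]
wrist_force: [0.6, -0.2, -1.3]
finger_gap: 0.0395
grasp_force: 61.5
```

```bash
cat > wf.py <<'E'
from h import *
import sys
o=manip.get_obs();print(o["time"],o["eef_pos"].round(4),o["orientation"].round(4),o["finger_gap"])
zb=float(sys.argv[1]); p0=[float(v) for v in sys.argv[2:5]]
J=np.array([627.5,20,4.45]); a=np.radians(J[2]); R=np.array([[np.cos(a),np.sin(a)],[-np.sin(a),np.cos(a)]])
for n in("side","top"):
    im,W=grab(n); h=cv2.cvtColor(im,cv2.COLOR_BGR2HSV)
    m=(h[...,0]>4)&(h[...,0]<17)&(h[...,1]>195)&(h[...,2]>90)
    m&=(W[...,2]>zb/1000-.01)&(W[...,0]>.36)&(W[...,0]<.72)&(W[...,1]>.02)&(W[...,1]<.2)
    if m.sum()>60:
        def f(p):  # only count pixels near the visible orange: occlusion by gripper ignored
            d=prism(n,[(WEDGE[0][0],zb,zb+30)],p); return ((d<.5)&m).sum()*2+np.abs(d-m).sum()
        r=minimize(f,p0,method="Nelder-Mead",options=dict(initial_simplex=np.array(p0)+np.array([[0,0,0],[6,0,0],[0,6,0],[0,0,3]]),xatol=.05,fatol=.5))
        print(n,"wedge",r.x.round(1),"jig",(R@(r.x[:2]-J[:2])).round(1),round(r.x[2]-J[2],2),"err",r.fun.round(),m.sum())
    r=(W[...,0]>.5)&(W[...,0]<.74)&(W[...,1]>-.12)&(W[...,1]<.18)
    for c,mm in comps(r&(W[...,2]>.053)&(W[...,2]<.068),60):
        q=rect(W[mm]); print(n,"pull",(R@(np.array(q[0])-J[:2])).round(1),q[1:])
    cv2.imwrite(f"pics/w_{n}.png",im)
E
python3 wf.py 119 425 110 4.45
python3 -c "
import cv2,numpy as np
a=cv2.imread('pics/w_side.png');b=cv2.imread('pics/w_top.png')
cv2.imwrite('pics/d.png',np.hstack([cv2.resize(a[180:380,200:400],(400,400)),cv2.resize(b[150:350,180:380],(400,400))]))"
```

```text
14.0 [0.4314 0.1101 0.107 ] [ 9.992e-01  3.950e-02  7.000e-04 -0.000e+00] 0.03948823563599975
side wedge [428.1 105.6   4.8] jig [-192.2  100.8] 0.3 err 536.0 1184
side pull [ -2.3 -71. ] ([19.9, 59.2], 4.69)
side pull [  0.9 -11. ] ([18.2, 61.7], 3.89)
side pull [-1.3 52.9] ([19.0, 59.3], 2.29)
top pull [ -1.6 -71.7] ([15.9, 60.3], 4.17)
top pull [  0.2 -10.1] ([15.9, 59.6], 4.39)
top pull [-0.8 53.2] ([16.0, 60.3], 4.06)
```

View pics/d.png

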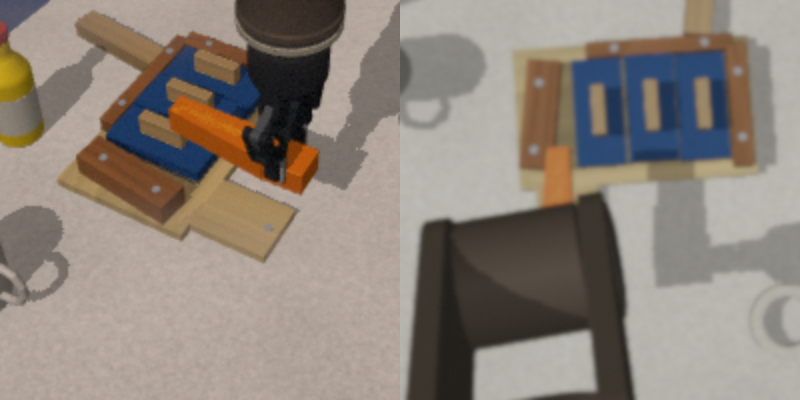

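The side crop shows the wedge level in the gripper with its tip at (180,110). The top crop shows the tip at (556,150) over the mouth. I'll refine its pose at the right height.

```bash
python3 wf.py 124 425 110 4.45 | head -2; python3 - <<'E'
from h import *
J=np.array([627.5,20,4.45]); a=np.radians(J[2]); R=np.array([[np.cos(a),np.sin(a)],[-np.sin(a),np.cos(a)]])
for n in("side","top"):
    im,W=grab(n); h=cv2.cvtColor(im,cv2.COLOR_BGR2HSV)
    m=(h[...,0]>4)&(h[...,0]<20)&(h[...,1]>120)&(h[...,2]>80)&(W[...,2]>.11)&(W[...,0]<.65)
    p=W[m]; zt=np.percentile(p[:,2],92); q=p[p[:,2]>zt-.006]; j=(q[:,:2]*1000-J[:2])@R.T
    print(n,m.sum(),zt.round(4),"xrange",j[:,0].min().round(1),j[:,0].max().round(1))
    for x0 in range(-220,-40,15):
        s=j[(j[:,0]>=x0)&(j[:,0]<x0+15)]
        if len(s)>6: print(x0+7,s[:,1].min().round(1),s[:,1].max().round(1),len(s))
E
```

```text
14.1 [0.4312 0.1098 0.1068] [ 9.992e-01  3.890e-02  4.000e-04 -0.000e+00] 0.039763213197029364
side wedge [425.4 108.9   5.1] jig [-194.6  104.3] 0.62 err 566.0 1172
side 1464 0.1529 xrange -218.5 -51.8
-213 83.6 126.0 116
-198 82.2 125.3 93
-183 85.6 170.7 16
-153 113.7 124.9 17
-138 83.4 121.0 72
-123 83.7 119.9 96
-108 84.1 117.9 89
-93 81.2 115.7 78
-78 83.7 113.0 79
-63 84.5 111.7 66
-48 85.3 107.1 8
top 954 0.1556 xrange -137.6 -53.2
-138 64.4 84.9 15
-108 85.0 116.1 87
-93 86.1 113.0 83
-78 85.4 112.2 84
-63 86.4 111.5 67
-48 86.2 108.2 9
```

play_rows:
  plan:
    - [[0.2,-0.03,0,0,-0.01],[0.2,-0.04,0,-0.1,-0.01],[0.2,-0.04,0,-0.22,-0.01],[0.2,-0.04,0,-0.33,-0.01],[0.2,-0.04,0,-0.39,-0.01],[0.2,-0.04,0,-0.42,-0.01],[0.2,-0.04,0,-0.43,-0.01],[0.2,-0.04,0,-0.43,-0.01],[0.2,-0.04,0,-0.43,-0.01]]

```text
time: 15.2
eef_pos: [0.4209, 0.1108, -0.0004]
orientation: [0.999, 0.037, 0.001, -0.0]
wrist_force: [-0.1, 0.5, -1.0]
finger_gap: 0.0396
grasp_force: 61.4
```

play_rows:
  plan:
    - [[0.2,0,0,-0.006,0],[0.2,0,0,-0.012,0],[0.2,0,0,-0.012,0]]

```text
time: 15.5
eef_pos: [0.4205, 0.1107, -0.0039]
orientation: [0.999, 0.037, 0.0, -0.0]
wrist_force: [0.1, 0.5, -1.9]
finger_gap: 0.0396
grasp_force: 61.4
```

```bash
sed -i 's/W\[\.\.\.,2\]>zb\/1000-.01/W[...,2]>-.01/' wf.py; python3 wf.py 12 416 107 4.45
```

```text
15.5 [ 0.4205  0.1107 -0.0039] [ 9.993e-01  3.710e-02  2.000e-04 -0.000e+00] 0.03963048562056299
side wedge [427.  103.3   5.1] jig [-193.4   98.6] 0.67 err 1018.0 482
side pull [ -3.  -72.6] ([20.4, 59.6], 2.68)
side pull [  1.  -10.7] ([17.9, 60.3], 4.64)
side pull [-1.4 52.4] ([19.8, 61.2], 2.91)
top pull [ -1.8 -71.9] ([16.0, 60.2], 4.12)
top pull [  0.3 -10.2] ([16.0, 59.4], 4.45)
top pull [-0.7 53.1] ([15.8, 60.3], 4.27)
```

play_rows:
  plan:
    - [[0.2,0,0,-0.006,0],[0.2,0,0,-0.006,0],[0.2,0.04,-0.001,-0.006,0],[0.2,0.08,-0.003,-0.006,0],[0.2,0.12,-0.004,-0.006,0],[0.2,0.16,-0.005,-0.006,0],[0.2,0.2,-0.006,-0.006,0],[0.2,0.2,-0.006,-0.006,0]]

```text
time: 16.4
eef_pos: [0.4723, 0.1093, -0.0054]
orientation: [0.999, 0.037, 0.001, -0.0]
wrist_force: [1.1, 1.3, -0.4]
finger_gap: 0.04
grasp_force: 63.2
```

play_rows:
  plan:
    - [[0.2,0.02,-0.001,0,0],[0.2,0.04,-0.002,0,0],[0.2,0.06,-0.003,0,0],[0.2,0.08,-0.003,0,0],[0.2,0.1,-0.004,0,0],[0.2,0.1,-0.004,0,0]]

```text
time: 17.0
eef_pos: [0.4904, 0.1078, -0.0056]
orientation: [0.999, 0.037, -0.004, 0.0]
wrist_force: [-20.4, 2.6, 25.0]
finger_gap: 0.0395
grasp_force: 66.3
```

```bash
python3 wf.py 12 492 107 4.45; python3 -c "
import cv2,numpy as np
a=cv2.imread('pics/w_side.png');b=cv2.imread('pics/w_top.png')
cv2.imwrite('pics/e.png',np.hstack([cv2.resize(a[180:380,200:400],(400,400)),cv2.resize(b[150:350,180:380],(400,400))]))"
```

```text
17.0 [ 0.4904  0.1078 -0.0056] [ 9.993e-01  3.740e-02 -4.000e-03  4.000e-04] 0.03951051877264986
side wedge [487.9 101.1   4. ] jig [-132.9   91.7] -0.41 err 870.0 541
side pull [ 15.7 -11.7] ([17.4, 31.3], 1.82)
side pull [ 0.6 49.3] ([19.4, 60.0], 6.02)
top pull [ -2.  -71.8] ([16.0, 59.7], 4.24)
top pull [ 1.4 48.3] ([15.8, 57.3], 4.66)
top pull [  0.2 -11.6] ([15.9, 59.9], 4.53)
```

View pics/e.png

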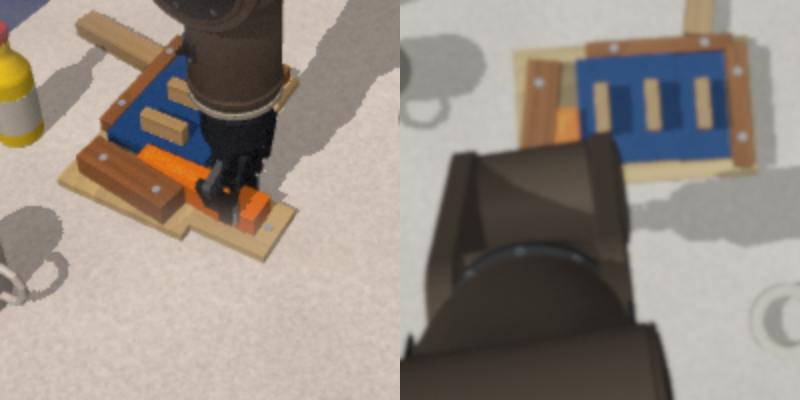

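The side crop shows the wedge in the channel, head at (255,210) and tip past the cleat's mouth. The top crop shows the gap between fronts 2 and 3 has closed. Resistance has begun, so I'll let go and drive from behind the head with shut fingers, so the wedge can align itself.

play_rows:
  plan:
    - [[0.65,0,0,0.004,0],[0.65,0,0,0.004,0],[0.65,0,0,0.004,0],[0.65,0,0,0.1,0],[0.65,0,0,0.25,0],[0.4,-0.1,0,0.34,0],[0,-0.22,-0.03,0.34,0],[0,-0.22,-0.03,0.34,0],[0,-0.22,-0.03,0.34,0],[0,-0.22,-0.03,0.34,0]]

```text
time: 18.1
eef_pos: [0.4414, 0.1008, 0.0794]
orientation: [0.999, 0.037, 0.0, -0.0]
wrist_force: [0.3, 0.5, 0.1]
finger_gap: 0.0
grasp_force: 0.0
```

```bash
python3 wf.py 12 487 104 4.45
```

```text
18.1 [0.4414 0.1008 0.0794] [ 9.993e-01  3.710e-02  4.000e-04 -1.000e-04] 1.4137504286113278e-05
side wedge [486.9 104.6   3.2] jig [-133.6   95.2] -1.23 err 537.0 866
side pull [ -2.2 -73.4] ([21.3, 59.8], 5.6)
side pull [  0.3 -11.5] ([18.4, 61.4], 5.09)
side pull [ 0.2 48.7] ([18.7, 60.5], 4.98)
top pull [ -1.6 -71.9] ([16.2, 60.4], 4.68)
top pull [ 0.6 48.3] ([15.9, 59.6], 4.7)
top pull [  0.6 -11.6] ([15.8, 59.0], 4.35)
```

play_rows:
  plan:
    - [[0,0,0,-0.15,0],[0,0,0,-0.28,0],[0,0,0,-0.318,0],[0,0,0,-0.318,0],[0,0.02,0.0016,-0.318,0],[0,0.04,0.003,-0.318,0],[0,0.06,0.0047,-0.318,0],[0,0.08,0.006,-0.318,0],[0,0.1,0.008,-0.318,0],[0,0.1,0.008,-0.318,0]]

```text
time: 19.2
eef_pos: [0.4609, 0.102, 0.0001]
orientation: [0.999, 0.037, -0.004, 0.0]
wrist_force: [-21.5, -1.9, 15.2]
finger_gap: -0.0004
grasp_force: 10.8
```

play_rows:
  plan:
    - [[0,0.012,0.001,0,0],[0,0.024,0.002,0,0],[0,0.024,0.002,0,0]]

```text
time: 19.5
eef_pos: [0.4639, 0.102, -0.0002]
orientation: [0.999, 0.037, -0.006, 0.001]
wrist_force: [-32.3, -6.3, 22.4]
finger_gap: 0.0001
grasp_force: 16.1
```

```bash
python3 wf.py 12 497 104 4.45; python3 -c "
import cv2,numpy as np
a=cv2.imread('pics/w_side.png');b=cv2.imread('pics/w_top.png')
cv2.imwrite('pics/f.png',np.hstack([cv2.resize(a[200:350,230:380],(500,500),interpolation=cv2.INTER_CUBIC),cv2.resize(b[170:290,200:272],(300,500))]))"
```

```text
19.5 [ 4.639e-01  1.020e-01 -2.000e-04] [ 9.993e-01  3.720e-02 -6.500e-03  8.000e-04] 0.00012404186081934457
side wedge [510.4 110.7  -4. ] jig [-109.7   99.5] -8.48 err 600.0 728
side pull [  1.3 -12.5] ([18.5, 61.5], 1.8)
side pull [ 0.1 47. ] ([19.3, 59.9], 3.31)
top pull [ -2.  -72.8] ([16.0, 60.3], 4.84)
top pull [ 1.  47.4] ([15.9, 60.6], 4.35)
top pull [ -0.1 -12.7] ([15.9, 59.3], 4.55)
```

View pics/f.png

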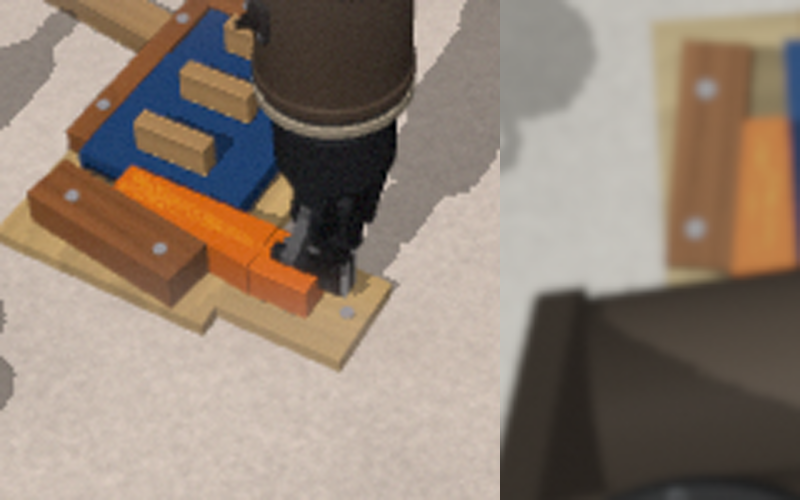

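The fronts are now packed together. The wedge tip is at about x 22 and should reach about 35, with the row about 2 mm short of the fence. I'll keep driving, slightly higher to relieve the downward force.

play_rows:
  plan:
    - [[0,0,0.004,0.012,0],[0,0.012,0.006,0.016,0],[0,0.024,0.007,0.016,0],[0,0.032,0.008,0.016,0],[0,0.032,0.008,0.016,0]]

```text
time: 20.1
eef_pos: [0.4701, 0.1029, 0.0028]
orientation: [0.999, 0.037, -0.008, 0.001]
wrist_force: [-31.7, -19.7, 4.1]
finger_gap: -0.0003
grasp_force: 16.6
```

play_rows:
  plan:
    - [[0,0.012,0,0,0],[0,0.024,0,0,0],[0,0.036,0.001,0,0],[0,0.036,0.001,0,0]]

```text
time: 20.5
eef_pos: [0.4746, 0.1021, 0.0019]
orientation: [0.999, 0.037, -0.012, 0.002]
wrist_force: [-45.2, -28.4, 4.1]
finger_gap: -0.0
grasp_force: 23.8
```

```bash
cat > tip.py <<'E'
from h import *
J=np.array([627.5,20,4.45]); a=np.radians(J[2]); R=np.array([[np.cos(a),np.sin(a)],[-np.sin(a),np.cos(a)]])
for n in("side","top"):
    im,W=grab(n); h=cv2.cvtColor(im,cv2.COLOR_BGR2HSV)
    m=(h[...,0]>4)&(h[...,0]<20)&(h[...,1]>190)&(h[...,2]>80)&(np.abs(W[...,2]-.0425)<.006)&(W[...,0]<.7)&(W[...,1]<.17)&(W[...,1]>.05)
    j=(W[m][:,:2]*1000-J[:2])@R.T; print(n,m.sum(),"x",np.sort(j[:,0])[[3,-4]].round(1))
    for x0 in range(-140,40,20):
        s=j[np.abs(j[:,0]-x0)<8]
        if len(s)>10: print((x0,*np.percentile(s[:,1],[3,97]).round(1)),end=" ")
    r=(W[...,0]>.5)&(W[...,0]<.74)&(W[...,1]>-.12)&(W[...,1]<.18)
    for c,mm in comps(r&(W[...,2]>.053)&(W[...,2]<.068),60):
        q=rect(W[mm]); print("pull",(R@(np.array(q[0])-J[:2])).round(1),end=" ")
    print()
E
python3 tip.py
```

```text
side 691 x [-133.7   28.1]
(-120, np.float64(100.8), np.float64(116.1)) (-100, np.float64(77.4), np.float64(115.9)) (-80, np.float64(77.0), np.float64(114.9)) (-60, np.float64(75.4), np.float64(110.8)) (-40, np.float64(76.1), np.float64(107.4)) (-20, np.float64(74.3), np.float64(105.5)) (0, np.float64(76.0), np.float64(102.4)) (20, np.float64(73.8), np.float64(99.5)) pull [  5.4 -15.5] pull [ 0.2 45.3] Traceback (most recent call last):
  File "tip.py", line 6, in <module>
    j=(W[m][:,:2]*1000-J[:2])@R.T; print(n,m.sum(),"x",np.sort(j[:,0])[[3,-4]].round(1))
                                                       ~~~~~~~~~~~~~~~^^^^^^^^
IndexError: index 3 is out of bounds for axis 0 with size 0
```

play_rows:
  plan:
    - [[0,-0.06,-0.012,0,0],[0,-0.12,-0.014,-0.004,0],[0,-0.12,-0.014,-0.004,0]]

```text
time: 20.9
eef_pos: [0.4571, 0.1017, 0.0034]
orientation: [0.999, 0.037, -0.0, 0.0]
wrist_force: [0.5, 0.3, -0.4]
finger_gap: -0.0004
grasp_force: 0.0
```

```bash
sed -i 's/if len(s)>10/if len(s)>10/; s/    j=(W\[m\]/    if m.sum()<20: m=m|((h[...,0]>4)\&(h[...,0]<20)\&(h[...,1]>120)\&(np.abs(W[...,2]-.043)<.008)\&(W[...,0]<.7)\&(W[...,1]<.15)\&(W[...,1]>.05))\n    j=(W[m]/' tip.py; python3 tip.py; python3 -c "
from h import *
print(manip.get_obs()['eef_pos'])"
```

```text
side 764 x [-134.    26.8]
(-120, np.float64(78.8), np.float64(116.1)) (-100, np.float64(77.5), np.float64(116.2)) (-80, np.float64(75.8), np.float64(114.4)) (-60, np.float64(75.5), np.float64(110.7)) (-40, np.float64(75.2), np.float64(107.0)) (-20, np.float64(75.1), np.float64(105.7)) (0, np.float64(74.5), np.float64(101.2)) (20, np.float64(74.8), np.float64(99.1)) pull [ -0.2 -14.9] pull [ 0.3 44.5] 
top 1142 x [-81.6  75.6]
(-80, np.float64(76.0), np.float64(111.4)) (-60, np.float64(77.3), np.float64(132.7)) (-40, np.float64(76.1), np.float64(121.3)) (-20, np.float64(77.2), np.float64(129.8)) (0, np.float64(76.1), np.float64(128.2)) (20, np.float64(76.9), np.float64(126.8)) pull [ -1.9 -74.6] pull [ 0.5 45.3] pull [  0.1 -14.7] 
[0.45975428 0.10213766 0.00360033]
```

The row reads tight to about 0.4 mm, but the wedge is about 1° askew and about 5 mm short. I'll push again, straighter, nearer its straight-face side.

play_rows:
  plan:
    - [[0,0,-0.036,0,0],[0,0,-0.036,0,0],[0,0.03,-0.034,0,0],[0,0.06,-0.032,0,0],[0,0.075,-0.03,0.004,0],[0,0.09,-0.029,0.006,0],[0,0.1,-0.028,0.008,0],[0,0.1,-0.028,0.008,0]]

```text
time: 21.8
eef_pos: [0.4788, 0.0939, 0.0039]
orientation: [0.999, 0.037, -0.005, 0.001]
wrist_force: [-15.8, -10.9, 1.5]
finger_gap: -0.0002
grasp_force: 8.5
```

play_rows:
  plan:
    - [[0,0.01,0,0.003,0],[0,0.02,0.001,0.006,0],[0,0.028,0.001,0.008,0],[0,0.028,0.001,0.008,0]]

```text
time: 22.2
eef_pos: [0.4791, 0.0937, 0.0045]
orientation: [0.999, 0.037, -0.01, 0.001]
wrist_force: [-38.8, -6.4, 0.7]
finger_gap: -0.0002
grasp_force: 19.3
```

```bash
python3 tip.py
```

```text
side 748 x [-130.8   31.7]
(-120, np.float64(89.5), np.float64(114.9)) (-100, np.float64(90.2), np.float64(115.2)) (-80, np.float64(75.3), np.float64(114.0)) (-60, np.float64(76.3), np.float64(110.3)) (-40, np.float64(74.7), np.float64(107.5)) (-20, np.float64(75.7), np.float64(104.1)) (0, np.float64(74.6), np.float64(102.4)) (20, np.float64(75.1), np.float64(99.2)) pull [  0.7 -15.7] pull [-0.  43.6] 
top 847 x [-45.2  73.5]
(-40, np.float64(75.8), np.float64(121.5)) (-20, np.float64(77.0), np.float64(129.5)) (0, np.float64(76.1), np.float64(128.2)) (20, np.float64(76.7), np.float64(126.3)) pull [ -2.1 -74.7] pull [ 0.7 45.3] pull [  0.4 -14.8]
```

play_rows:
  plan:
    - [[0,0.012,0,0,0],[0,0.016,0,0,0],[0,0.016,0,0,0]]

```text
time: 22.6
eef_pos: [0.4791, 0.0936, 0.0042]
orientation: [0.999, 0.037, -0.013, 0.001]
wrist_force: [-53.0, -3.2, 12.3]
finger_gap: 0.0003
grasp_force: 27.1
```

play_rows:
  plan:
    - [[0,-0.08,-0.004,0,0],[0,-0.16,-0.01,0,0],[0,-0.16,-0.01,0.15,0],[0,-0.16,-0.1,0.35,0],[0,-0.1,-0.3,0.6,0],[0,-0.05,-0.5,0.7,0],[0,-0.05,-0.7,0.7,0],[0,-0.05,-0.9,0.7,0],[0,-0.05,-1,0.7,0],[0,-0.05,-1,0.7,0]]

```text
time: 23.6
eef_pos: [0.483, -0.1595, 0.1829]
orientation: [0.999, 0.036, 0.001, 0.001]
wrist_force: [0.6, -0.1, 1.1]
finger_gap: -0.0
grasp_force: 0.0
```

```bash
python3 tip.py; python3 wf.py 12 513 107 4.45 | grep wedge; python3 -c "
import cv2,numpy as np
a=cv2.imread('pics/w_side.png');b=cv2.imread('pics/w_top.png')
cv2.imwrite('pics/g.png',np.hstack([cv2.resize(a[180:330,220:370],(400,400),interpolation=cv2.INTER_CUBIC),cv2.resize(b[160:290,230:360],(400,400))]))"
```

```text
side 842 x [-131.5   31.5]
(-120, np.float64(76.5), np.float64(114.3)) (-100, np.float64(75.5), np.float64(115.1)) (-80, np.float64(74.6), np.float64(114.1)) (-60, np.float64(74.6), np.float64(111.0)) (-40, np.float64(74.9), np.float64(107.7)) (-20, np.float64(75.1), np.float64(104.9)) (0, np.float64(76.0), np.float64(102.3)) (20, np.float64(74.4), np.float64(98.7)) pull [ -1.9 -75.5] pull [  0.5 -15.9] pull [ 0.  45.6] 
top 1505 x [-131.    75.5]
(-120, np.float64(76.2), np.float64(113.8)) (-100, np.float64(76.8), np.float64(112.7)) (-80, np.float64(76.1), np.float64(111.4)) (-60, np.float64(76.9), np.float64(132.9)) (-40, np.float64(76.1), np.float64(122.7)) (-20, np.float64(76.9), np.float64(129.5)) (0, np.float64(76.1), np.float64(128.3)) (20, np.float64(76.8), np.float64(127.3)) pull [ -2.3 -74.7] pull [ 0.4 45.1] pull [ -0.2 -14.6] 
side wedge [513.3 100.6   5.3] jig [-107.6   89.2] 0.86 err 495.0 878
```

View pics/g.png

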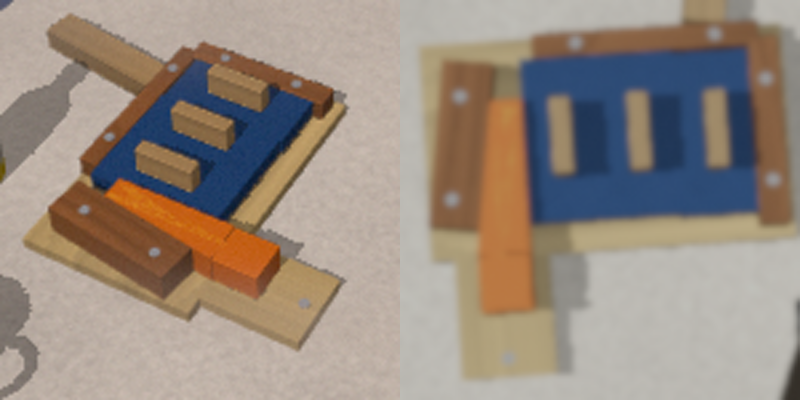

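The crops show the wedge flush in the gap, with its tip at (507,100) and head at (507,285) in the top crop. There are no gaps between the fronts, and the wedge held its place after I let go. It didn't move under 53 N, so it is locked.

```bash
python3 -c "
from cell import manip
print(manip.job_done())"
```

```text
the job is handed in; nothing more can be done
None
```

The third front lies flat beside the other two, the wedge stayed in place under a 53 N push and after I let go, the row shows no gaps, and the job is handed in at about 24 s.

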